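# Stand a toppled hub blank in the drilling fixture and clamp it

## Robot

A 7-joint arm with a two-finger parallel gripper is mounted at the origin on a cart in front of the work surface, level with it; the furniture and walls round the work are solid. World frame = base frame: x ahead of the robot, y to its left, z up, the work surface at z = 0. Lengths are in m, angles in rad, forces in N, time in s.
With the tool pointing down it reaches from about 0.425 to 0.95 m from the base axis. Payload 4.7 kg.
Tool frame: the origin (TCP) lies on the centre line of the jaws, within the pads' length; the fingertips stand 17 mm ahead of it and the grasp point (between the pads) lies 2 mm behind it (r.tip_extent is the distance from the TCP to the fingertips, in m); z points along the fingers, y is the line along which they close (so a half turn about z gives the same grasp; the last joint's range is limited). The gripper opens to 87 mm and grips with 3 to 60 N. Pads are 19 mm wide; open, the fingers measure 117 mm over their backs; the gripper's body (75 mm by 190 mm) begins 51 mm behind the grasp point.
Start: joints at [1.101, 0.469, -0.049, 1.532, 0.024, 1.141, -0.082], TCP at [0.288, -0.61, 0.24] pointing down, gripper open.
Joint ranges: [-2.59, 2.59], [-0.33, 1.99], [-1.39, 1.29], [0.1, 2.45], [-1.04, 4.18], [0.21, 1.99], [-2.66, 2.66]. Speed limits (rad/s): [2.57, 2.57, 3.14, 3.14, 3.14, 3.14, 3.14].

## Interface

Orientations are given as a unit quaternion [w, x, y, z].
In Python, from station import r, cams, finder gives the robot as it stands.
- The arm moves only by the tool apply_moves, never from a script. Its argument "deltas" is text: rows parted by semicolons, each of 5 numbers parted by spaces: the shift along the tool's x, y, z normalised to -1 to 1, where 1 is 120 mm, then the turn about the tool's z normalised to -1 to 1, where 1 is 90 degrees, then the gripper's target within -1 to 1 (shut at 1, half-way at 0, fully open at -1). In form: tx ty tz spin grip; .... A call has 1 to 12 rows; each row is the pose to reach, as a shift and turn from the pose commanded when the call began, along the tool's axes at that moment; what a row does not reach only later rows make up. A row lasts 1/8 s, in which the tool goes at most 62.5 mm and 10.7 degrees, less where a joint would pass 70% of its speed; a pose out of reach is approached as far as the arm can. A call with a number of a shift or a turn outside -1 to 1 is refused whole. A call with a gripper value outside its range is refused whole. The fingers move at their own pace and stop on an object; "squeeze" is the grip in N (left out, the last holds). Time passes only in rows, so rows that repeat a pose let the fingers close. It gives the time, the measured TCP pose, the force, the opening and the grip force at its end, in the units of the state.
- r.get_obs(): the state, without advancing time (a new reading comes with each control period).
- cams.capture(name): name is "scene" or "side" or "wrist"; returns the picture (480x640x3 uint8, red, green, blue); there is no depth.
- cams.camera_model(name): a dict with "fx", "fy", "cx", "cy" (pixels), "R" (3x3) and "t" (3): a world point X has camera coordinates R X + t. Camera axes: x right, y down, z forward; pixel columns grow to the right and rows downward; lengths in m; the calibration is good to about 2 mm. The wrist camera is an equidistant fisheye: a pixel r from the principal point sees the ray r / f radians off the axis. A picture is of the moment at which its call begins: read the wrist's pose just before it. camera_model takes no time and is no camera call; for the wrist camera it gives the pose at the moment of the call.
- r.close_job(): hands the job in; it is judged then, once.
Trained networks look in the newest picture that a camera, given by its name, has taken for a name from the list of things; names that differ only in an ending like _2 or _b are one class to them, and where a whole thing is asked for, a point or a joint stands for the part that bears it (a point fixed in the world has none). Each returns a list of dicts, best first, with "confidence" (0 to 1); they miss things now and then, are a little off and sometimes report something else, mostly with a low value. They report only what shows in the picture. A call takes as long as a camera call. They do not tell look-alikes from the thing itself.
- finder.silhouettes(thing, camera): "pixels" (480x640 bool, what is visible of it).
- finder.mark_of(thing, camera): "point" ([x, y, z] in m, in the coordinates of the camera as it stood for that picture, good to about 4 mm: a listed point, or the origin of a listed thing).
The state is a dict: "t": time; "joint_positions": joint angles; "joint_vel": joint speeds; "effort": joint torques, N m; "ee_pos": TCP position; "ee_rot": TCP orientation; "wrist_force": force on the tool from outside, world axes, zero at the start; "moment": the same for the moment, N m; "width": finger opening in m; "grip_force": force on a finger pad.
Only numpy, scipy, OpenCV 4.12 (cv2) and the standard library are available. Lean on these libraries where they do the work, as an engineer would, in place of code of your own. Each camera call takes 0.05 s, during which the arm holds its last target. There are 200 camera calls.

## Task

The flanged hub blank has toppled over beside the open drilling fixture. Stand it upright on its flange on the fixture's plate, set down gently rather than dropped, and slide it home so that the flange touches both faces of the V; then let go of it and push the upright clamp handle over and all the way down, past its dead point, so that the toggle clamp locks with its pad on the hub. Leave the finished hub, the oil can and the caliper where they are.

Things in the scene. Friction and masses are not known exactly. Their poses are not given: they have to be found in the camera images.
- hub_blank: Toppled bare-aluminium hub, 0.28 kg, solid: flange diameter 60, 10 thick, with a plain round boss diameter 38, 60 long on it (70 overall), no holes in the flange. Origin: centre of the flange's flat underside; z axis runs up through the boss. It starts lying on its side, resting on flange edge and boss end (boss dips 0.18 rad), boss end to the robot's right or right and away; it can roll.
- finished_hub: The same shape and size (flange diameter 60 x 10, boss diameter 38, 70 overall), already drilled with six small holes in the flange, standing upright on the bench. Not to be moved. Origin: centre of its underside, z up.
- drill_fixture: Bolted-down steel fixture. Origin: on the bench below the seat; x axis to the clamp, roughly to the robot's right. In mm: plate 16 thick, x -48 to 136, y -55 to 55. V: two rails, tops at z 28, upright faces at 45 deg meeting a 60 flange at x 21, y +-21, open to -x, mouth 68 wide at x 8. Behind: grey riser x 48 to 126, y -26 to 26, to z 78, with the clamp bracket to z 112.
- seat (a point): On the fixture plate's top (z 16 above the bench), where the centre of the hub's underside lies when its flange touches both V faces; axes as the fixture's.
- clamp_arm (a joint): Toggle clamp arm in rad: 0 open (arm upright, as at the start), about 1.393 locked (arm level over the hub). Driven by the handle through a toggle link. Pivot at x 64, z 98 in the fixture frame; arm 80 long, shut its top is at z 125.
- handle_grip (a point): On the clamp handle's red round grip (diameter 17, 60 long), 15 short of its free end; x axis along the handle. Open: handle upright, this point at x 88, y 0, z 207 (mm, fixture frame). Pushed along +x and down it passes x 127 z 205, x 150 z 191, x 162 z 167 and locks at x 169, z 122: handle level, past the dead point (z 128) and on its stop. It stays where left.
- clamp_pad: Rubber pad, diameter 17, on a sprung spindle at the end of the clamp arm. Origin 14.5 above the pad's face on the spindle's axis. Locked, it sits on the hub's top centred over the seat; the spring gives about 2.5.
- oil_can: Red thumb oiler with a long spout, 76 wide, 187 high, upright on the bench; a bystander. Origin: under its body.
- caliper: Steel sliding caliper, 222 long, flat on the bench; a bystander. Origin: centre of its underside.
There are look-alikes about, which are no part of the job. Leave any black or yellow look-alike of the hub_blank alone.

How it is judged:
By the outcome, as a careful person would: the job done as asked, in the order asked, and still so for the second after the job is handed in, with the robot touching nothing.
It also fails if it takes over 56 s, if anything falls off the work surface, if the arm or the gripper's body presses on something with over 40 N, if the wrist force passes 120 N, or if a joint passes its speed limit or range.

## Working session

There is one attempt and no reset: what is moved stays moved. The work goes in short steps, Python scripts to look and compute and a tool call to move; the robot and the scene stay as the last step left them, time stands still between calls to the robot, and variables do not carry over. Pictures are saved under pics/ and viewed, at most 10 in all, crops included, and the job is handed in when it is done.

Besides the shell and the picture viewer there is one more tool, called after "Call:" as a command line: name --argument value ..., lists and objects as JSON in quotes. apply_moves: Moves the arm, as the interface text tells. Its arguments: {"type":"object","properties":{"deltas":{"type":"string"},"squeeze":{"type":"number"}},"required":["deltas"]}

```bash
mkdir -p pics
cat > h.py <<'E'
import numpy as np, cv2
from station import r, cams, finder
from scipy.spatial.transform import Rotation as Ro
def cap(n,f=None):
    im=cams.capture(n)
    if f: cv2.imwrite('pics/'+f,im[:,:,::-1])
    return im
def w(n,p):
    m=cams.camera_model(n); return np.array(m['R']).T@(np.array(p)-np.array(m['t']))
def marks(n,things):
    for t in things:
        for d in finder.mark_of(t,n)[:3]:
            print(n,t,round(d['confidence'],2),np.round(w(n,d['point']),4))
def ray(n,u,v,z):
    m=cams.camera_model(n);R=np.array(m['R']);c=-R.T@np.array(m['t'])
    d=R.T@np.array([(u-m['cx'])/m['fx'],(v-m['cy'])/m['fy'],1]); return c+d*(z-c[2])/d[2]
def proj(n,X):
    m=cams.camera_model(n);p=np.array(X)@np.array(m['R']).T+np.array(m['t'])
    return np.c_[p[:,0]/p[:,2]*m['fx']+m['cx'],p[:,1]/p[:,2]*m['fy']+m['cy']]
E
python3 - <<'E'
from h import *
o=r.get_obs(); print({k:np.round(v,3) for k,v in o.items()})
for n in ['scene','side']:
    cap(n,n+'0.png'); marks(n,['hub_blank','finished_hub','drill_fixture','seat','handle_grip','clamp_pad','oil_can','caliper'])
    m=cams.camera_model(n);print(-np.array(m['R']).T@np.array(m['t']))
E
```

```text
{'t': np.float64(0.0), 'joint_positions': array([ 1.101,  0.469, -0.049,  1.534,  0.024,  1.141, -0.082]), 'joint_vel': array([ 0.   ,  0.   , -0.   , -0.002, -0.001, -0.002,  0.   ]), 'effort': array([-1.0000e-03, -5.0797e+01, -8.1000e-02, -2.3615e+01, -6.1000e-02,
        3.8000e-02,  0.0000e+00]), 'ee_pos': array([ 0.288, -0.61 ,  0.239]), 'ee_rot': array([-0.001,  0.976,  0.219, -0.   ]), 'wrist_force': array([0.79 , 0.527, 0.133]), 'moment': array([0.044, 0.056, 0.011]), 'grip_force': np.float64(0.0), 'width': np.float64(0.087)}
scene hub_blank 0.94 [0.5851 0.2956 0.0312]
scene hub_blank 0.84 [0.4557 0.082  0.0312]
scene hub_blank 0.59 [0.4615 0.2729 0.0298]
scene drill_fixture 0.57 [ 0.5169 -0.0843 -0.0016]
scene drill_fixture 0.54 [0.4642 0.2724 0.0297]
scene seat 0.91 [ 0.5188 -0.0829  0.0179]
scene handle_grip 0.62 [0.6673 0.0701 0.0021]
scene handle_grip 0.5 [ 0.5016 -0.1764  0.2093]
scene clamp_pad 0.47 [ 0.5093 -0.1383  0.1609]
scene oil_can 0.78 [ 0.4495 -0.4126  0.0016]
scene caliper 0.75 [0.6668 0.0722 0.0025]
[0.09474413 0.71684262 1.04525482]
side hub_blank 0.67 [0.5873 0.2933 0.0329]
side hub_blank 0.46 [0.4545 0.0852 0.0327]
side finished_hub 0.64 [ 0.6252 -0.3999  0.0028]
side oil_can 0.67 [ 4.478e-01 -4.215e-01  2.000e-04]
side caliper 0.48 [ 6.692e-01  7.260e-02 -6.000e-04]
[-0.08286869 -1.18780579  1.21325193]
```

View pics/scene0.png

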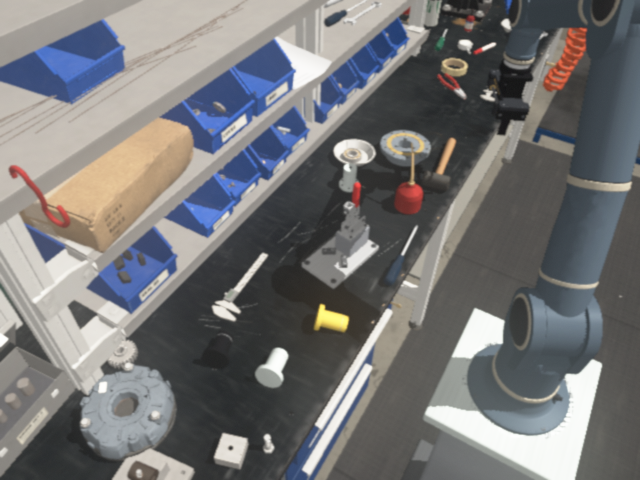

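View pics/side0.png

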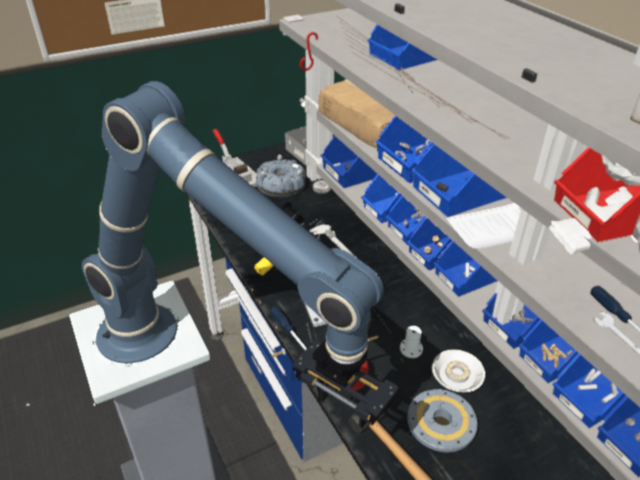

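The bare hub blank is the light one at about (272,367) in the scene picture, with its flange toward the lower left. The yellow one at (330,318) and the black one at (217,350) are look-alikes. The fixture is at (342,250), and the finished hub stands at (412,340) in the side view. I'll move over for a wrist view.

Call:
apply_moves --deltas "0.3 -0.2 -0.4 0 -1;0.7 -0.5 -0.8 0 -1;1 -0.8 -1 0 -1;1 -0.8 -1 0 -1"

```text
t: 1.4
ee_pos: [0.3592, -0.4691, 0.3631]
ee_rot: [0.002, 0.975, 0.222, 0.002]
wrist_force: [0.0, -0.6, 0.6]
width: 0.0872
grip_force: 0.0
```

Call:
apply_moves --deltas "0.35 -0.35 -0.2 0 -1;0.7 -0.7 -0.4 0 -1;1 -1 -0.5 0 -1;1 -1 -0.5 0 -1"

```text
t: 1.9
ee_pos: [0.4151, -0.309, 0.421]
ee_rot: [0.001, 0.975, 0.222, 0.001]
wrist_force: [-1.7, -1.1, -0.3]
width: 0.087
grip_force: 0.0
```

Call:
apply_moves --deltas "0.35 -0.35 0 0 -1;0.7 -0.7 0 0 -1;1 -1 0 0 -1"

```text
t: 2.28
ee_pos: [0.4704, -0.1527, 0.4189]
ee_rot: [0.0, 0.976, 0.218, -0.0]
wrist_force: [-0.4, -0.9, 0.0]
width: 0.0869
grip_force: 0.0
```

Call:
apply_moves --deltas "0.35 -0.35 0 0 -1;0.7 -0.7 0 0 -1;1 -1 0 0 -1"

```text
t: 2.65
ee_pos: [0.5283, 0.0069, 0.4188]
ee_rot: [0.0, 0.976, 0.218, -0.0]
wrist_force: [0.5, 1.2, -0.2]
width: 0.087
grip_force: 0.0
```

Call:
apply_moves --deltas "0 -0.5 0 0 -1;0 -1 0 0 -1;0 -1 0 0 -1;0 -1 0 0 -1"

```text
t: 3.15
ee_pos: [0.4771, 0.1133, 0.419]
ee_rot: [0.001, 0.976, 0.217, -0.0]
wrist_force: [0.0, 0.5, -0.5]
width: 0.0868
grip_force: 0.0
```

Run:
```python
from h import *
o=r.get_obs(); print({k:np.round(o[k],3) for k in ['t','ee_pos','ee_rot','joint_vel','wrist_force']})
m=cams.camera_model('wrist');print({k:np.round(v,3) for k,v in m.items()})
cap('wrist','w1.png'); marks('wrist',['hub_blank','seat','drill_fixture','handle_grip','clamp_pad'])
```

```text
{'t': np.float64(3.15), 'ee_pos': array([0.477, 0.113, 0.419]), 'ee_rot': array([ 0.001,  0.976,  0.217, -0.   ]), 'joint_vel': array([ 0.016,  0.007,  0.022, -0.004, -0.003,  0.001, -0.002]), 'wrist_force': array([ 0.044,  0.522, -0.535])}
{'fx': np.float64(371.648), 'fy': np.float64(371.648), 'cx': np.float64(324.398), 'cy': np.float64(237.87), 'R': array([[ 0.425, -0.905,  0.002],
       [-0.873, -0.409,  0.265],
       [-0.239, -0.114, -0.964]]), 't': array([-0.101,  0.383,  0.689])}
wrist hub_blank 0.78 [0.4503 0.081  0.0301]
wrist hub_blank 0.72 [0.5854 0.2922 0.0268]
wrist hub_blank 0.61 [0.4566 0.2703 0.0278]
wrist seat 0.57 [ 0.5095 -0.0853  0.0136]
wrist drill_fixture 0.72 [ 0.5176 -0.0868  0.001 ]
wrist clamp_pad 0.69 [ 0.5008 -0.1351  0.162 ]
wrist clamp_pad 0.52 [ 0.5119 -0.084   0.0112]
```

View pics/w1.png

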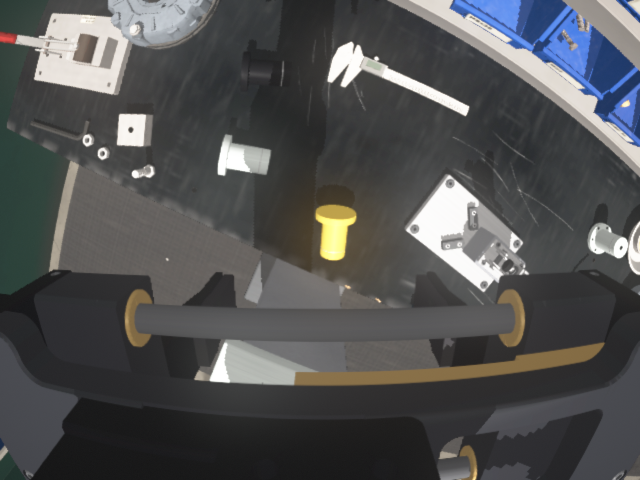

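The wrist view shows the blank lying at (243,157), with its flange on the left at (226,155) and its boss end at (268,160). The yellow look-alike is at (335,232), and the fixture plate spans roughly (405–525,174–300). Next I'll fit the hub model to its silhouette and the plate outline to a rectified view.

```bash
cat >> h.py <<'E'
def fproj(m,X):
    p=np.array(X)@np.array(m['R']).T+np.array(m['t']); rr=np.hypot(p[:,0],p[:,1]); th=np.arctan2(rr,p[:,2])
    return np.c_[p[:,0]/rr*th*m['fx']+m['cx'],p[:,1]/rr*th*m['fy']+m['cy']]
def rect(im,m,x0,x1,y0,y1,z,s):   # top-down map: column = left->right is y decreasing, row = x decreasing; s px/m
    H,W=int((x1-x0)*s),int((y1-y0)*s); c,rw=np.meshgrid(np.arange(W),np.arange(H))
    X=np.c_[(x1-rw/s).ravel(),(y1-c/s).ravel(),np.full(H*W,z)]
    q=fproj(m,X).astype(np.float32).reshape(H,W,2); return cv2.remap(im,q[...,0],q[...,1],cv2.INTER_LINEAR)
def circ(R,a,n=40):
    t=np.linspace(0,2*np.pi,n); return np.c_[np.full(n,a),R*np.cos(t),R*np.sin(t)]
def hubmask(m,x,y,yaw,tilt=0.183,z0=None):  # (x,y) of flange underside centre, yaw = boss direction
    P=[]
    z0=z0 if z0 is not None else 30*np.cos(tilt)/1000+.01*np.sin(tilt)
    a=np.array([np.cos(yaw)*np.cos(tilt),np.sin(yaw)*np.cos(tilt),-np.sin(tilt)]); b=np.array([-np.sin(yaw),np.cos(yaw),0]); c=np.cross(a,b)
    M=np.stack([a,b,c])
    k=np.zeros((480*2,640*2),np.uint8)
    for R,l,h in((.03,0,.01),(.019,.01,.07)):
        q=fproj(m,np.r_[circ(R,l),circ(R,h)]@M+[x,y,z0])
        cv2.fillConvexPoly(k,cv2.convexHull((q*2).astype(np.float32)).astype(np.int32),1)
    return k
def hubfit(m,mask,x,y,yaw):
    from scipy.optimize import minimize
    big=cv2.resize(mask.astype(np.uint8),(1280,960),interpolation=cv2.INTER_NEAREST)
    def f(p):
        k=hubmask(m,p[0]/100,p[1]/100,p[2]); return 1-(k&big).sum()/max((k|big).sum(),1)
    best=min((minimize(f,[x*100,y*100,yw],method='Nelder-Mead',options=dict(initial_simplex=[[x*100,y*100,yw],[x*100+1,y*100,yw],[x*100,y*100+1,yw],[x*100,y*100,yw+.2]])) for yw in yaw),key=lambda s:s.fun)
    return best.x[0]/100,best.x[1]/100,best.x[2],1-best.fun
E
python3 - <<'E'
from h import *
m=cams.camera_model('wrist'); im=cv2.imread('pics/w1.png')[:,:,::-1]
cap('wrist')
for d in finder.silhouettes('hub_blank','wrist'):
    p=d['pixels']; v,u=np.nonzero(p); print(d['confidence'],p.sum(),u.mean(),v.mean(),im[p].mean(0))
    if im[p].mean()>120 and abs(im[p].mean(0)[0]-im[p].mean(0)[2])<60: print('fit',hubfit(m,p,.457,.270,[-1.9,-1.57,-1.2,-.8]))
t=rect(im,m,.40,.64,-.26,.10,.016,2200); cv2.imwrite('pics/rect1.png',t[:,:,::-1]); print(t.shape)
E
```

```text
0.96 1585 335.7375394321767 229.0498422712934 [226.06056782 213.7785489  119.34132492]
0.81 1402 243.13480741797432 157.92368045649073 [205.95720399 208.25891583 204.74750357]
fit (np.float64(0.4602427728232068), np.float64(0.2698218350941477), np.float64(-1.3453720222074772), np.float64(0.9553941908713693))
0.69 1448 264.3825966850829 72.39917127071823 [48.93646409 48.41850829 49.62223757]
(528, 792, 3)
```

View pics/rect1.png

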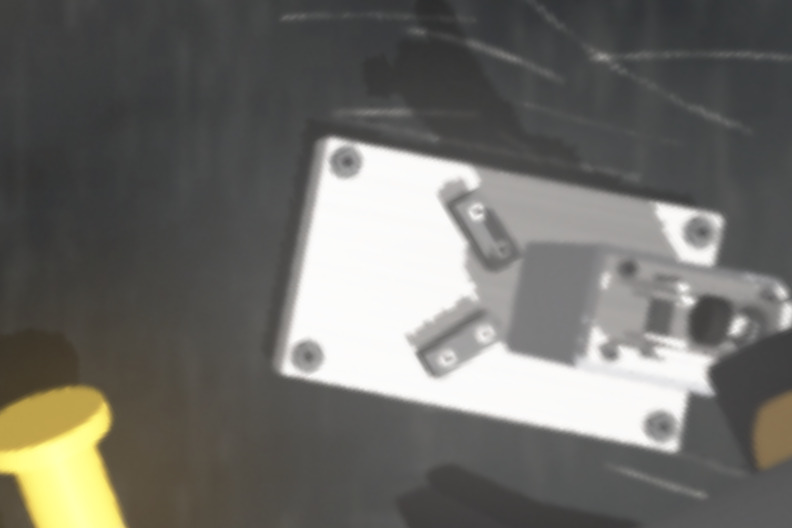

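In the rectified map the plate corners are at (320,137), (722,215), (682,452) and (280,373). That gives 186 x 109 mm against a nominal 184 x 110. So the seat is at about (0.515,-0.085), with fixture x along (-0.192,-0.981). The hub fit has an IoU of 0.955. I'll spin, move over the boss end and re-measure.

Call:
apply_moves --deltas "0.1 -0.2 0.2 -0.11 -1;0.2 -0.4 0.5 -0.22 -1;0.3 -0.6 0.8 -0.33 -1;0.326 -0.76 1 -0.44 -1;0.326 -0.76 1 -0.55 -1;0.326 -0.76 1 -0.66 -1;0.326 -0.76 1 -0.77 -1;0.326 -0.76 1 -0.863 -1;0.326 -0.76 1 -0.863 -1;0.326 -0.76 1 -0.863 -1"

```text
t: 4.8
ee_pos: [0.473, 0.2143, 0.2995]
ee_rot: [0.0, 0.624, 0.781, 0.0]
wrist_force: [-0.9, 0.5, 0.4]
width: 0.0867
grip_force: 0.0
```

```bash
cat >> h.py <<'E'
def to(x,y,z,yaw):  # moves from the present pose; yaw = world heading of tool x
    o=r.get_obs(); q=o['ee_rot']; R=Ro.from_quat([q[1],q[2],q[3],q[0]]).as_matrix()
    h=np.arctan2(R[1,0],R[0,0]); d=R.T@(np.array([x,y,z])-o['ee_pos'])/.12
    s=-(yaw-h+np.pi)%(2*np.pi); s=(-(yaw-h)+np.pi)%(2*np.pi)-np.pi
    print('pos',np.round(o['ee_pos'],4),'heading',round(h,4),'tilt',np.round(R[:,2],3),'d',np.round(d,3),'spin',round(s/(np.pi/2),3))
E
python3 - <<'E'
from h import *
o=r.get_obs(); print(o['t'],np.round(o['joint_positions'],2))
m=cams.camera_model('wrist'); im=cap('wrist'); 
for d in finder.silhouettes('hub_blank','wrist'):
    p=d['pixels']; v,u=np.nonzero(p); c=im[p].mean(0); print(d['confidence'],p.sum(),u.mean(),v.mean(),c)
    if c.mean()>120 and abs(c[0]-c[2])<60:
        x,y,yw,i=hubfit(m,p,.460,.270,[-1.5,-1.35,-1.2]); print(x,y,yw,i)
        to(x+.059*np.cos(yw),y+.059*np.sin(yw),.021,yw+np.pi)
E
```

```text
4.8 [ 0.19  0.25 -0.83  1.78  0.2   1.19 -0.48]
0.97 1267 266.327545382794 296.2707182320442 [206.61168114 178.89739542  87.63614838]
0.9 2691 325.8561872909699 177.57562244518766 [232.42512077 233.82831661 231.75362319]
0.4615127861034554 0.27061836030474007 -1.3545268328553406 0.9561451495258935
pos [0.4729 0.2144 0.2996] heading 1.795 tilt [ 0. -0. -1.] d [-0.013  0.007  2.322] spin 0.005
0.71 2428 436.21046128500825 182.7487644151565 [46.5300659  46.46540362 48.32166392]
```

Call:
apply_moves --deltas "-0.013 0.007 0.4 0.005 -1;-0.013 0.007 0.8 0.005 -1;-0.013 0.007 1 0.005 -1"

```text
t: 5.28
ee_pos: [0.4729, 0.2123, 0.1771]
ee_rot: [-0.001, 0.626, 0.779, -0.002]
wrist_force: [-0.2, -0.3, -0.5]
width: 0.0871
grip_force: 0.0
```

Call:
apply_moves --deltas "0 0 0.4 0 -1;0 0 0.8 0 -1;0 0 1 0 -1"

```text
t: 5.65
ee_pos: [0.4729, 0.2123, 0.0571]
ee_rot: [-0.001, 0.626, 0.779, -0.002]
wrist_force: [0.8, 0.2, 0.9]
width: 0.0868
grip_force: 0.0
```

Call:
apply_moves --deltas "0 0 0.2 0 -1;0 0 0.32 0 -1;0 0 0.32 0 -1;0 0 0.32 0 0;0 0 0.32 0 1;0 0 0.32 0 1;0 0 0.32 0 1;0 0 0.32 0 1;0 0 0.32 0 1;0 0 0.32 0 1" --squeeze 6

```text
t: 6.9
ee_pos: [0.474, 0.2131, 0.0212]
ee_rot: [0.0, 0.626, 0.78, -0.0]
wrist_force: [-0.6, 0.1, 1.1]
width: 0.0377
grip_force: 6.0
```

Call:
apply_moves --deltas "0.02 0 -0.04 0 1;0.04 0 -0.08 0 1;0.09 0 -0.16 0 1;0.154 0 -0.236 0 1;0.23 0 -0.295 0 1;0.316 0 -0.343 0 1;0.41 0 -0.375 0 1;0.505 0 -0.388 0 1;0.58 0 -0.388 0 1;0.65 0 -0.385 0 1;0.72 0 -0.37 0 1;0.79 0 -0.35 0 1"

```text
t: 8.4
ee_pos: [0.4533, 0.3059, 0.0627]
ee_rot: [-0.0, 0.626, 0.78, -0.0]
wrist_force: [-0.2, -0.4, -1.5]
width: 0.0368
grip_force: 6.0
```

Run:
```python
from h import *
a=cap('wrist'); b=cap('scene'); b=cv2.resize(b[300:420,200:340],None,fx=4,fy=4)
cv2.imwrite('pics/arc.png',np.hstack([cv2.resize(a,(480,360)),b[:360,:320]])[:,:,::-1])
```

```text
(no output)
```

View pics/arc.png

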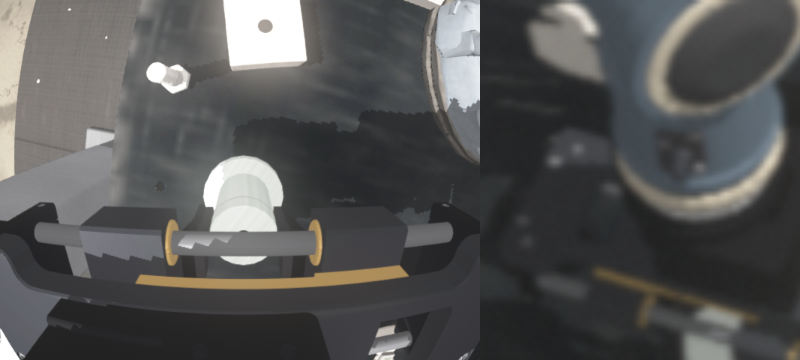

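The hub now appears upright in the jaws: its flange is at (243,185) in the left view and its top at (240,245). I'll press it lightly onto the bench to square it, then grip firmly.

Call:
apply_moves --deltas "0 0 0.01 0 1;0 0 0.02 0 1;0 0 0.03 0 1;0 0 0.03 0 1" --squeeze 5

```text
t: 9.0
ee_pos: [0.4532, 0.3075, 0.0606]
ee_rot: [-0.001, 0.626, 0.78, 0.001]
wrist_force: [-3.1, 2.9, 6.3]
width: 0.0375
grip_force: 5.0
```

Call:
apply_moves --deltas "0 0 0 0 -0.2;0 0 0 0 -0.2;0 0 0 0 -0.2;0 0 0 0 -0.2"

```text
t: 9.5
ee_pos: [0.4537, 0.3053, 0.0594]
ee_rot: [0.0, 0.626, 0.78, -0.0]
wrist_force: [0.5, -0.1, -0.4]
width: 0.0519
grip_force: 0.0
```

Run:
```python
from h import *
o=r.get_obs();print(o['t'],o['width'],o['wrist_force'])
m=cams.camera_model('wrist'); im=cap('wrist')
to(.515,-.0846,.2,np.arctan2(.9814,.192))
for d in finder.silhouettes('hub_blank','wrist')[:3]:
    p=d['pixels']; v,u=np.nonzero(p); c=im[p].mean(0); print(d['confidence'],p.sum(),u.mean(),v.mean(),c)
    if c.mean()<120 or abs(c[0]-c[2])>60: continue
    q=p.copy(); big=cv2.resize(p.astype(np.uint8),(1280,960),interpolation=cv2.INTER_NEAREST); big[440:]=0
    from scipy.optimize import minimize
    def f(s):
        k=hubmask(m,s[0]/100,s[1]/100,s[3],-np.pi/2+s[2],s[4]/100); k[440:]=0; return 1-(k&big).sum()/max((k|big).sum(),1)
    for tt in (0,.1,.2):
        for yy in (-1.35,1.79):
            s=minimize(lambda z:f([z[0],z[1],tt,yy,3*np.sin(tt)]),[45.3,30.7],method='Nelder-Mead',options=dict(initial_simplex=[[45.3,30.7],[46,30.7],[45.3,31.5]])); print(tt,yy,s.x,1-s.fun)
```

```text
9.5 0.051938907463231904 [ 0.53193497 -0.05409681 -0.37303161]
pos [0.4537 0.3054 0.0594] heading 1.7883 tilt [-0. -0. -1.] d [-3.284 -0.202 -1.17 ] spin 0.261
0.62 9299 324.30411872244326 261.799118184751 [225.64856436 228.1549629  224.19034305]
0 -1.35 [45.21232538 30.92461256] 0.9601129544652311
0 1.79 [45.22303829 30.92931595] 0.9585964912280702
0.1 -1.35 [45.20455322 31.04707031] 0.9475330090340515
0.1 1.79 [45.21239277 30.92012897] 0.9618129907209136
0.2 -1.35 [45.14999515 31.14932079] 0.9355406833392039
0.2 1.79 [45.22890625 30.946875  ] 0.951721689740859
```

The silhouette fit says the hub stands upright at (0.452,0.309). I'll regrip it firmly, lift and carry.

Call:
apply_moves --deltas "0.03 0 0 0 -0.2;0.03 0 0 0 1;0.03 0 0 0 1;0.03 0 0 0 1;0.03 0 0 0 1;0.03 0 -0.2 0 1;0.03 0 -0.5 0 1;0.03 0 -0.85 0 1;0.03 0 -1 0 1;0.03 0 -1 0 1" --squeeze 25

```text
t: 10.85
ee_pos: [0.4531, 0.3092, 0.1799]
ee_rot: [0.0, 0.626, 0.78, 0.001]
wrist_force: [-0.4, -0.2, -2.5]
width: 0.0368
grip_force: 25.0
```

Call:
apply_moves --deltas "-0.2 -0.01 0 0 1;-0.5 -0.02 0 0 1;-0.85 -0.04 0 0 1;-1 -0.05 0 0 1"

```text
t: 11.35
ee_pos: [0.4722, 0.1868, 0.177]
ee_rot: [-0.001, 0.627, 0.779, -0.003]
wrist_force: [0.0, 0.2, -1.9]
width: 0.0367
grip_force: 25.0
```

Call:
apply_moves --deltas "-0.3 -0.05 0 0.05 1;-0.6 -0.1 0 0.1 1;-0.9 -0.15 0 0.2 1;-1 -0.15 0 0.261 1;-1 -0.15 0 0.261 1;-1 -0.15 0 0.261 1"

```text
t: 12.1
ee_pos: [0.4804, 0.0705, 0.1786]
ee_rot: [-0.001, 0.771, 0.637, -0.001]
wrist_force: [-0.0, -0.0, -2.1]
width: 0.0368
grip_force: 25.0
```

Run:
```python
from h import *
o=r.get_obs();print(o['t'],o['width'],o['wrist_force'])
m=cams.camera_model('wrist'); im=cap('wrist')
to(.5183,-.0679,.0794,np.arctan2(.9814,.192))
marks('wrist',['seat','drill_fixture','clamp_pad','handle_grip'])
t=rect(im,m,.40,.64,-.26,.10,.016,2200)
cv2.imwrite('pics/c1.png',np.hstack([cv2.resize(im,(400,300)),cv2.resize(t,(400,300))])[:,:,::-1])
```

```text
12.1 0.036844656615617435 [-0.03294792 -0.04969334 -2.08034493]
pos [0.4806 0.0707 0.1789] heading 1.3816 tilt [-0.001  0.001 -1.   ] d [-1.076  0.527  0.828] spin 0.003
wrist drill_fixture 0.91 [ 0.5161 -0.0858  0.0042]
```

View pics/c1.png

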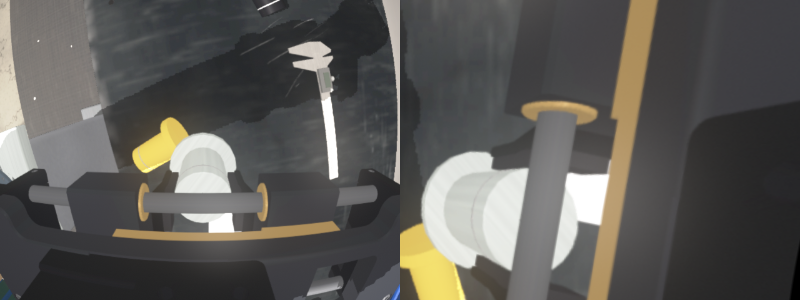

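The wrist picture shows the hub held upright at (205,165), well clear of the yellow look-alike. The fixture is hidden behind the gripper, and the network's fixture origin (0.516,-0.086) agrees with mine. I'll move over the plate and lower gently.

Call:
apply_moves --deltas "-0.3 0.15 0 0 1;-0.65 0.35 0 0 1;-0.95 0.527 0.1 0 1;-1 0.527 0.4 0 1;-1 0.527 0.65 0 1;-1 0.527 0.7 0 1"

```text
t: 13.1
ee_pos: [0.519, -0.06, 0.0938]
ee_rot: [-0.002, 0.772, 0.636, -0.001]
wrist_force: [0.4, 0.2, -2.5]
width: 0.0369
grip_force: 25.0
```

Call:
apply_moves --deltas "-0.076 0 0.05 0 1;-0.076 0 0.1 0 1;-0.076 0 0.12 0 1;-0.076 0 0.13 0 1"

```text
t: 13.6
ee_pos: [0.5189, -0.069, 0.0803]
ee_rot: [0.0, 0.772, 0.636, 0.0]
wrist_force: [0.1, 0.9, -2.1]
width: 0.037
grip_force: 25.0
```

Call:
apply_moves --deltas "0 0 0.008 0 1;0 0 0.016 0 1;0 0 0.024 0 1"

```text
t: 13.98
ee_pos: [0.5187, -0.0691, 0.0771]
ee_rot: [0.0, 0.772, 0.636, 0.0]
wrist_force: [-0.6, 0.4, -2.4]
width: 0.0368
grip_force: 25.0
```

Run:
```python
from h import *
o=r.get_obs();print(o['t'],o['width'],o['wrist_force'],o['moment'])
to(.5183,-.0679,.0754,np.arctan2(.9814,.192))
im=cap('scene'); cv2.imwrite('pics/c2.png',cv2.resize(im[190:310,270:430],None,fx=4,fy=4,interpolation=cv2.INTER_CUBIC)[:,:,::-1])
```

```text
13.975 0.036843608475501124 [-0.62194512  0.42215065 -2.37445555] [-0.00397928 -0.07334902  0.01310547]
pos [ 0.5187 -0.0691  0.0771] heading 1.3786 tilt [ 0. -0. -1.] d [ 0.009 -0.005  0.014] spin 0.001
```

View pics/c2.png

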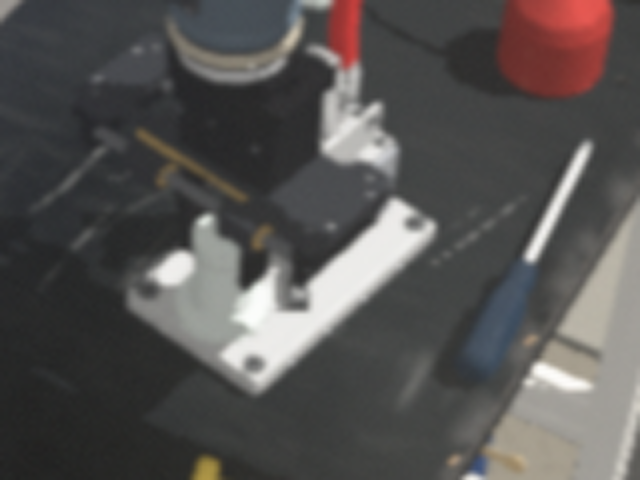

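The crop shows the hub upright in the jaws just above the plate, near its open end with the flange at about (210,310), clear of the clamp. I'll lower it in half-millimetre steps.

Call:
apply_moves --deltas "0 0 0.005 0 1;0 0 0.01 0 1;0 0 0.014 0 1;0 0 0.014 0 1"

```text
t: 14.52
ee_pos: [0.5186, -0.0692, 0.0755]
ee_rot: [0.0, 0.772, 0.636, -0.0]
wrist_force: [-1.3, 0.8, -0.3]
width: 0.0368
grip_force: 25.0
```

Call:
apply_moves --deltas "0 0 0.004 0 1;0 0 0.004 0 -0.3;0 0 0.004 0 -1;0 0 0.004 0 -1;0 0 0.004 0 -1;0 0 0.004 0 -1"

```text
t: 15.28
ee_pos: [0.5187, -0.0692, 0.0749]
ee_rot: [0.0, 0.772, 0.636, 0.0]
wrist_force: [0.3, 0.5, 0.2]
width: 0.0789
grip_force: 0.0
```

Call:
apply_moves --deltas "0.15 0 0 0 -1;0.3 0 0 0 -1;0.4 0 0 0 -1;0.4 0 0 0 0;0.4 0 0.05 0 1;0.4 0 0.15 0 1;0.4 0 0.19 0 1;0.4 0 0.19 0 1"

```text
t: 16.27
ee_pos: [0.5273, -0.0223, 0.0514]
ee_rot: [-0.0, 0.772, 0.636, -0.001]
wrist_force: [-0.3, -0.1, 0.0]
width: 0.0447
grip_force: 0.0
```

Run:
```python
from h import *
o=r.get_obs();print(o['t'],o['width'],o['wrist_force'])
S=np.array([.5152,-.085]);f=np.array([-.192,-.9814])
p=S-.0285*f; to(p[0],p[1],.053,np.arctan2(.9814,.192))
m=cams.camera_model('wrist'); im=cap('wrist','w3.png')
from scipy.optimize import minimize
for d in finder.silhouettes('hub_blank','wrist')[:3]:
    q=d['pixels']; v,u=np.nonzero(q); c=im[q].mean(0); print(d['confidence'],q.sum(),u.mean(),v.mean(),c)
```

```text
16.275 0.04471894685911197 [-0.25918649 -0.11325399  0.03047451]
pos [ 0.5273 -0.0223  0.0514] heading 1.3781 tilt [-0.001  0.    -1.   ] d [-0.294  0.001 -0.014] spin 0.0
0.92 12316 104.66580058460539 140.27695680415718 [247.96224424 232.17359532 117.29514453]
0.77 3270 325.23394495412845 356.5963302752294 [243.35321101 244.29021407 241.09816514]
```

Call:
apply_moves --deltas "0 0 0 0 1;0 0 0 0 1;0 0 0 0 1;0 0 0 0 1;-0.06 0 0 0 1;-0.12 0 0 0 1;-0.15 0 0 0 1;-0.18 0 0 0 1;-0.21 0 0 0 1;-0.23 0 0 0 1;-0.25 0 0 0 1;-0.27 0 0 0 1"

```text
t: 17.88
ee_pos: [0.5216, -0.0539, 0.0521]
ee_rot: [0.0, 0.772, 0.636, 0.0]
wrist_force: [0.5, 1.2, -0.6]
width: 0.0004
grip_force: 0.6
```

Call:
apply_moves --deltas "-0.01 0 0 0 1;-0.02 0 0 0 1;-0.03 0 0 0 1;-0.03 0 0 0 1"

```text
t: 18.38
ee_pos: [0.521, -0.0575, 0.0521]
ee_rot: [0.0, 0.772, 0.636, 0.0]
wrist_force: [-0.1, 1.6, -0.4]
width: 0.0005
grip_force: 0.6
```

Call:
apply_moves --deltas "-0.01 0 0 0 1;-0.02 0 0 0 1;-0.02 0 0 0 1"

```text
t: 18.75
ee_pos: [0.5214, -0.0584, 0.0526]
ee_rot: [0.0, 0.771, 0.636, 0.001]
wrist_force: [1.4, 4.6, 1.4]
width: 0.0001
grip_force: 2.3
```

Call:
apply_moves --deltas "-0.01 0 0 0 1;-0.02 0 0 0 1;-0.02 0 0 0 1"

```text
t: 19.12
ee_pos: [0.5214, -0.0588, 0.0529]
ee_rot: [-0.0, 0.771, 0.637, 0.003]
wrist_force: [2.1, 8.3, 3.5]
width: 0.0004
grip_force: 4.0
```

Call:
apply_moves --deltas "0.15 0 0 0 1;0.3 0 0 0 1;0.3 0 -0.3 0 1;0.3 0 -0.8 0 1;0.3 0 -1 0 1"

```text
t: 19.75
ee_pos: [0.5282, -0.0259, 0.1751]
ee_rot: [0.002, 0.771, 0.636, 0.001]
wrist_force: [-0.3, 0.6, -0.3]
width: 0.0001
grip_force: 0.0
```

Call:
apply_moves --deltas "0 0 -0.4 0 -1;0.2 0 -0.8 0 -1;0.4 0 -1 0 -1;0.4 0 -1 0 -1"

```text
t: 20.25
ee_pos: [0.5368, 0.023, 0.2939]
ee_rot: [0.001, 0.77, 0.638, 0.001]
wrist_force: [-0.5, -0.7, -0.9]
width: 0.0325
grip_force: 0.0
```

Run:
```python
from h import *
o=r.get_obs();print(o['t'],o['width'],o['wrist_force'])
S=np.array([.5152,-.085]);f=np.array([-.192,-.9814])
p=S+.088*f; to(p[0],p[1],.205,np.arctan2(.9814,.192))
im=cap('scene'); marks('scene',['handle_grip','seat','hub_blank','clamp_pad'])
im2=cap('wrist');marks('wrist',['hub_blank','handle_grip'])
for d in finder.silhouettes('handle_grip','scene')[:3]:
    v,u=np.nonzero(d['pixels']); print(d['confidence'],len(u),u.mean(),v.mean(),v.min(),v.max())
g=np.array([[*(S+a*f),z] for a,z in((.088,.207),(.088,.222),(.088,.162))]); print(proj('scene',g))
cv2.imwrite('pics/c3.png',np.hstack([cv2.resize(im[180:290,290:390],(400,440),interpolation=cv2.INTER_CUBIC),cv2.resize(im2,(400,440))])[:,:,::-1])
```

```text
20.25 0.03249552353016316 [-0.51888505 -0.74610788 -0.91806649]
pos [0.5368 0.023  0.2939] heading 1.3828 tilt [ 0.004 -0.    -1.   ] d [-1.652 -0.015  0.74 ] spin 0.003
scene handle_grip 0.69 [ 0.4998 -0.1712  0.2093]
scene seat 0.66 [ 0.517  -0.0844  0.0184]
scene hub_blank 0.98 [0.5835 0.2956 0.0302]
scene hub_blank 0.83 [0.4539 0.0814 0.0325]
scene hub_blank 0.64 [ 0.5134 -0.0868  0.0154]
scene clamp_pad 0.68 [ 0.6297 -0.4014 -0.0016]
scene clamp_pad 0.43 [ 0.5116 -0.1342  0.1606]
wrist hub_blank 0.93 [ 0.5146 -0.0825  0.0169]
wrist hub_blank 0.69 [0.4528 0.0843 0.0271]
[[355.76494211 190.81816193]
 [356.18294428 186.0536066 ]
 [354.55160041 204.6483143 ]]
```

View pics/c3.png

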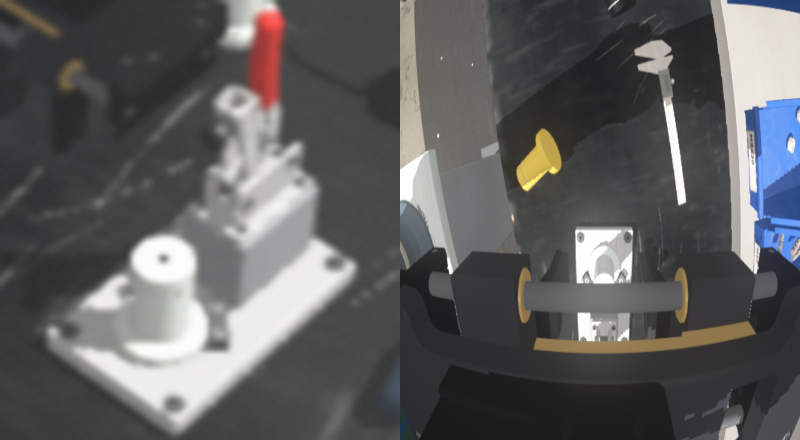

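The hub stands upright in the V: in the left crop its flange is at (165,330) against the rails, and the network origin (0.5134,-0.0868,0.015) matches the seat. The handle's red grip is at (268,60), consistent with (0.499,-0.171,0.207). Next I'll straddle the handle and grip it.

Call:
apply_moves --deltas "-0.3 0 0 0 -1;-0.7 -0.01 0 0 -1;-1 -0.015 0 0 -1;-1 -0.015 0 0 -1"

```text
t: 21.2
ee_pos: [0.5105, -0.1009, 0.2916]
ee_rot: [0.0, 0.774, 0.633, -0.001]
wrist_force: [-0.8, -0.1, -0.1]
width: 0.0868
grip_force: 0.0
```

Call:
apply_moves --deltas "-0.3 0 0 0 -1;-0.65 0 0 0 -1;-0.65 0 0 0 -1;-0.65 0 0 0 -1"

```text
t: 21.7
ee_pos: [0.4968, -0.1721, 0.2921]
ee_rot: [-0.0, 0.771, 0.637, 0.0]
wrist_force: [0.0, 0.3, 0.2]
width: 0.0871
grip_force: 0.0
```

Run:
```python
from h import *
o=r.get_obs();print(o['t'],o['width'],o['wrist_force'])
to(.499,-.1713,.205,np.arctan2(.9814,.192))
```

```text
21.7 0.08705519175329002 [0.01049424 0.28297422 0.17869773]
pos [ 0.4968 -0.1721  0.2921] heading 1.3802 tilt [ 0.     0.001 -1.   ] d [0.009 0.017 0.726] spin 0.002
```

Call:
apply_moves --deltas "0.009 0.015 0.3 0 -1;0.009 0.015 0.6 0 -1;0.009 0.015 0.725 0 -1;0.009 0.015 0.725 0 -1;0.009 0.015 0.725 0 0;0.009 0.015 0.725 0 1;0.009 0.015 0.725 0 1;0.009 0.015 0.725 0 1;0.009 0.015 0.725 0 1;0.009 0.015 0.725 0 1;0.009 0.015 0.725 0 1" --squeeze 15

```text
t: 23.08
ee_pos: [0.4984, -0.1729, 0.2051]
ee_rot: [0.0, 0.772, 0.636, 0.0]
wrist_force: [0.8, 0.8, 0.2]
width: 0.0252
grip_force: 0.0
```

Call:
apply_moves --deltas "0 0 0 0 1;0 0 0 0 1;0 0 0 0 1;-0.08 0 -0.006 0 1;-0.163 0 -0.008 0 1;-0.24 0 0 0 1;-0.325 0 0.017 0 1;-0.43 0 0.063 0 1;-0.517 0 0.133 0 1"

```text
t: 24.2
ee_pos: [0.4862, -0.2348, 0.1887]
ee_rot: [0.0, 0.772, 0.636, -0.0]
wrist_force: [0.3, 5.8, 2.0]
width: 0.0163
grip_force: 15.0
```

Call:
apply_moves --deltas "-0.03 0 0.045 0 1;-0.058 0 0.092 0 1;-0.08 0 0.145 0 1;-0.1 0 0.2 0 1;-0.12 0 0.29 0 1;-0.142 0 0.383 0 1" --squeeze 25

```text
t: 24.95
ee_pos: [0.483, -0.2511, 0.1423]
ee_rot: [0.0, 0.772, 0.636, -0.0]
wrist_force: [-1.4, -1.0, 2.8]
width: 0.0164
grip_force: 25.0
```

Run:
```python
from h import *
cap('scene'); marks('scene',['handle_grip','hub_blank','clamp_pad'])
to(.5152-.192*.169,-.085-.9814*.169,.12,np.arctan2(.9814,.192))
```

```text
scene handle_grip 0.76 [ 0.4853 -0.2477  0.1476]
scene hub_blank 0.89 [0.5852 0.2958 0.0309]
scene hub_blank 0.74 [ 0.5154 -0.0864  0.0132]
scene hub_blank 0.55 [0.456  0.0823 0.0315]
scene clamp_pad 0.4 [ 0.5186 -0.0835  0.0987]
scene clamp_pad 0.29 [ 0.4862 -0.2506  0.1472]
pos [ 0.483  -0.251   0.1426] heading 1.3784 tilt [-0.001 -0.    -1.   ] d [ 0.001 -0.002  0.188] spin 0.001
```

Call:
apply_moves --deltas "0 0 0.05 0 1;0 0 0.1 0 1;0 0 0.14 0 1;0 0 0.175 0 1;0 0 0.2 0 1;0 0 0.21 0 1;0 0 0.21 0 1"

```text
t: 26.02
ee_pos: [0.4827, -0.2527, 0.1178]
ee_rot: [0.001, 0.772, 0.635, -0.001]
wrist_force: [-1.6, -7.2, 0.8]
width: 0.0162
grip_force: 25.0
```

Call:
apply_moves --deltas "0 0 0 0 0.4;0 0 0 0 -0.2;0 0 0 0 -0.5;0 0 0 0 -0.5;0 0 -0.3 0 -0.5;0 0 -0.7 0 -0.5;0 0 -0.8 0 0;0 0 -0.8 0 1;0 0 -0.8 0 1;0 0 -0.8 0 1;0 0 -0.8 0 1;0 0 -0.8 0 1"

```text
t: 27.52
ee_pos: [0.4832, -0.2505, 0.2136]
ee_rot: [-0.0, 0.772, 0.636, -0.0]
wrist_force: [-0.4, 0.5, -0.9]
width: 0.0132
grip_force: 0.0
```

Run:
```python
from h import *
o=r.get_obs();print(o['t'],o['width'],o['wrist_force'])
im=cap('scene'); marks('scene',['handle_grip','hub_blank','clamp_pad'])
S=np.array([.5152,-.085]);f=np.array([-.192,-.9814])
to(.5152-.192*.169,-.085-.9814*.169,.12,np.arctan2(.9814,.192))
print(proj('scene',np.array([[*(S+a*f),z] for a,z in((.169,.122),(.184,.122),(.169,.128),(0,.1005))])))
cv2.imwrite('pics/c4.png',cv2.resize(im[170:290,290:410],(600,600),interpolation=cv2.INTER_CUBIC)[:,:,::-1])
```

```text
27.525 0.01316857278429202 [-0.41764973  0.53728362 -0.88714247]
scene handle_grip 0.63 [ 0.4859 -0.2518  0.1211]
scene hub_blank 0.94 [0.5837 0.2973 0.0352]
scene hub_blank 0.65 [ 0.5163 -0.0839  0.0158]
scene hub_blank 0.56 [0.4517 0.0833 0.0336]
scene clamp_pad 0.54 [ 0.5181 -0.0823  0.0988]
pos [ 0.4833 -0.2505  0.214 ] heading 1.3786 tilt [ 0. -0. -1.] d [-0.004 -0.004  0.783] spin 0.001
[[373.09167295 200.57422187]
 [376.58125726 197.7542606 ]
 [373.29894328 198.85077155]
 [330.47463448 240.89341032]]
```

View pics/c4.png

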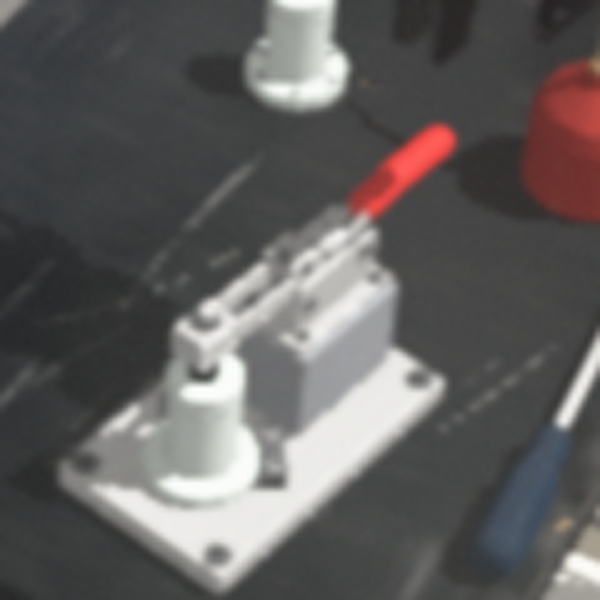

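The crop shows the arm level with its pad on the hub top at (205,370), and the handle level with its grip at about (405,170), matching the locked projection (373,200). To be sure it is on its stop, I'll press once from above with closed fingers.

Call:
apply_moves --deltas "0 0 0.2 0 1;0 0 0.4 0 1;0 0 0.5 0 1;0 0 0.53 0 1;0 0 0.545 0 1;0 0 0.56 0 1;0 0 0.575 0 1;0 0 0.575 0 1"

```text
t: 28.72
ee_pos: [0.4834, -0.2506, 0.1452]
ee_rot: [0.0, 0.772, 0.636, 0.0]
wrist_force: [-0.1, 0.4, -1.5]
width: 0.0006
grip_force: 0.0
```

Call:
apply_moves --deltas "0 0 0.01 0 1;0 0 0.02 0 1;0 0 0.03 0 1;0 0 0.03 0 1"

```text
t: 29.22
ee_pos: [0.4834, -0.251, 0.1423]
ee_rot: [0.001, 0.772, 0.636, -0.0]
wrist_force: [-2.3, 0.0, 7.7]
width: 0.0003
grip_force: 3.7
```

Call:
apply_moves --deltas "0 0 0.01 0 1;0 0 0.02 0 1;0 0 0.02 0 1"

```text
t: 29.6
ee_pos: [0.4834, -0.2513, 0.1404]
ee_rot: [0.001, 0.772, 0.636, -0.0]
wrist_force: [-4.6, -1.0, 10.4]
width: 0.0007
grip_force: 5.1
```

Call:
apply_moves --deltas "0 0 -0.1 0 1;0 0 -0.4 0 1;0 0 -0.8 0 1;0 0 -1 0 1;0 0 -1 0 1"

```text
t: 30.22
ee_pos: [0.4844, -0.2508, 0.261]
ee_rot: [0.002, 0.772, 0.636, 0.001]
wrist_force: [0.1, -0.7, -0.7]
width: 0.0003
grip_force: 0.0
```

Run:
```python
from h import *
o=r.get_obs();print(o['t'],o['width'],o['ee_pos'],o['wrist_force'])
S=np.array([.5152,-.085]);f=np.array([-.192,-.9814])
im=cap('scene'); marks('scene',['handle_grip','hub_blank','clamp_pad']); cap('side'); marks('side',['handle_grip','clamp_pad','hub_blank'])
im=im[:,:,:]; R_=im.astype(int); red=(R_[...,0]>130)&(R_[...,1]<90)&(R_[...,2]<90); red[:,:355]=0; red[:, 385:]=0; red[:190]=0;red[218:]=0
v,u=np.nonzero(red); print(len(u),u.mean(),v.mean(),u.min(),u.max(),v.min(),v.max())
c,ax=np.array([u.mean(),v.mean()]),np.linalg.svd(np.c_[u-u.mean(),v-v.mean()],full_matrices=False)[2][0]; print('axis slope',ax)
for z in (.117,.122,.128,.134):
  q=proj('scene',np.array([[*(S+a*f),z] for a in(.124,.184)])); e=q[1]-q[0]; e/=np.hypot(*e); print(z,q.mean(0).round(1),'perp off',round(float(np.cross(e,c-q[0])),2),e)
cv2.imwrite('pics/c5.png',cv2.resize(im[170:290,290:410],(600,600),interpolation=cv2.INTER_CUBIC)[:,:,::-1])
```

```text
30.225 0.0002873230365125689 [ 0.48436635 -0.2507943   0.26099891] [ 0.0504979  -0.69931746 -0.69521531]
scene handle_grip 0.49 [ 0.484  -0.2497  0.123 ]
scene hub_blank 0.92 [0.4522 0.0808 0.0319]
scene hub_blank 0.71 [ 0.5152 -0.0871  0.0194]
scene hub_blank 0.71 [0.5843 0.2961 0.0281]
side handle_grip 0.76 [ 0.4852 -0.2535  0.1235]
side hub_blank 0.93 [0.456  0.0852 0.0329]
side hub_blank 0.84 [0.586  0.2958 0.0335]
126 370.26190476190476 203.35714285714286 360 380 195 212
axis slope [-0.78374078  0.62108807]
0.117 [369.3 204.9] perp off -0.62 [ 0.7769688  -0.62953911]
0.122 [369.5 203.5] perp off 0.39 [ 0.77778309 -0.62853279]
0.128 [369.7 201.8] perp off 1.6 [ 0.7787669  -0.62731341]
0.134 [369.9 200. ] perp off 2.83 [ 0.77975807 -0.62608095]<stdin>:9: DeprecationWarning: Arrays of 2-dimensional vectors are deprecated. Use arrays of 3-dimensional vectors instead. (deprecated in NumPy 2.0)
```

View pics/c5.png

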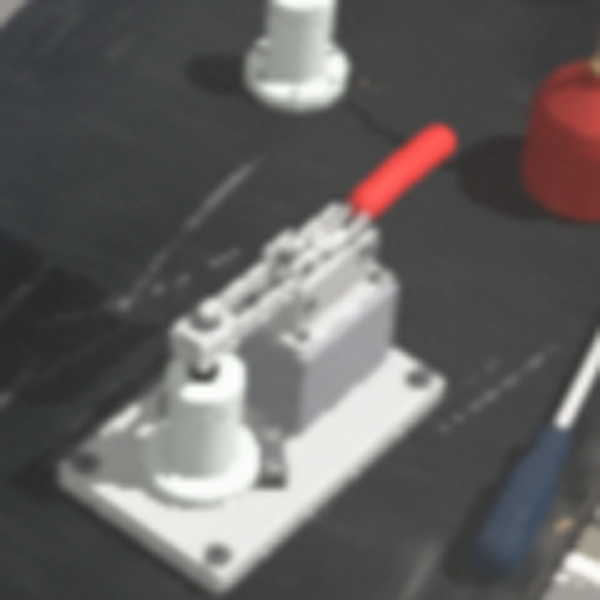

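The picture matches the previous one: handle level (fitted height 0.120–0.122, marks 0.123), pad on the hub at (205,370), and the hub upright in the V. The robot is clear, so I'm handing in.

```bash
python3 -c "
from station import r
print(r.close_job())"
```

```text
the job is handed in; nothing more can be done
None
```

The hub blank was stood upright and set down gently on the plate. It was pushed home into the V until it stopped, and the toggle clamp is locked with its pad on the hub; I handed the job in at about 30 s.

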